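# Index a shoe-pattern stage under its pointer and hold the lock pin home

## Task

On the shoemaker's indexing stage, push the cross slide away from the robot until the first hole of the plywood pattern board stands right under the fixed pointer, with the lock pin still home, and let it rest there for a moment. Then pull up the lock plunger by its knob, slide the carriage one hole to the robot's right so that the second pattern hole comes under the pointer, and let the pin drop fully home in that next hole. Finish while still holding the knob with the pin home (do not let go), and leave the other things on the bench as they are.

Things in the scene. Friction and masses are not known exactly. Their poses are not given: they have to be found in the camera images.
- base: Dark steel base plate of the indexing stage, bolted to the bench, 250 (x) x 320 (y) x 12 mm. Origin at the centre of its underside, on the bench. Its x axis points away from the robot and is the direction of the cross slide; its y axis points to the robot's left and is parallel to the carriage's travel. It stands anywhere on the bench, turned up to about 15 degrees.
- cross (a joint): Cross slide: aluminium plate 160 x 285 x 10 mm (top 30 mm above the bench) that carries the hole bar, the carriage and the handle post. Value in m, 0 = nearest the robot, grows as it moves along the base's +x, up to 0.09. It stays where it is left and needs about 5 N (plus 20 N per m/s) to move.
- cross_handle (a point): Grip point of the plain upright steel handle post at the left end of the cross slide: 16 mm in diameter, on the axis, 65 mm above the bench; the post's top is 85 mm above the bench and the plate it stands on 30 mm (a 26 mm collar reaches up to 36 mm). Grip it from above to move the cross slide. The hole bar ends 45 mm to its right; the carriage stays 55 mm from its axis.
- index (a joint): Carriage on the cross slide: T-shaped aluminium plate, top 52 mm above the bench, lock plunger at its front (robot side), pattern board at its back. Value in m, grows along the base's -y (to the robot's right). Holes of the hole bar are at 0, 0.030 and 0.060; it starts locked at 0. With the pin in a hole it has 1.5 mm of play either way; with the pin clear it slides with 1.5 N.
- plunger (a joint): Lock plunger: 8 mm round-nosed pin, spring-pushed down through the carriage into the hole bar. Value in m, 0 = fully home, grows as the knob is pulled straight up, stop at 0.015. The spring pushes down with 5 N at 0 and 8 N at the stop. The pin's nose clears the bar above 0.009; set down between holes it rests at about 0.009 and drops into a hole (11 mm wide).
- knob: Plain steel cylindrical knob of the lock plunger, 24 mm in diameter and 30 mm high, axis vertical. Origin at the centre of its underside, 63 mm above the bench when the pin is home (so its top is at 93 mm); it rises with the plunger. Below it are an 18 mm bush up to 60 mm and the carriage top at 52 mm above the bench. The row of pattern holes is 115 mm farther away.
- mark1 (a point): Centre of the first pattern hole: dark 10 mm hole on the top face of the plywood pattern board (66 x 110 x 6 mm, on the carriage), 58 mm above the bench. It is the rightmost of a row of three holes, 30 mm apart along the base's y.
- mark2 (a point): Centre of the second (middle) pattern hole, 30 mm to the left (base +y) of the first, same height.
- pointer_tip (a point): Tip of the fixed pointer: a 10 mm steel rod ending in a point, pointing straight down, 70 mm above the bench (12 mm above the pattern board). It hangs from a level arm (126 to 138 mm above the bench) that reaches toward the robot from a post 105 mm farther away (base x). It lies on the base's y = 0 line within 1 mm.
- tin: Bystander: flat round tin, 72 mm across, 28 mm high; origin at the centre of its underside. Leave it.
- awl: Bystander: hand tool with handle and thin shaft, 150 mm long, lying on the bench. Leave it.
- spool: Bystander: wooden spool, 42 mm across, 50 mm high; origin at the centre of its underside. Leave it.
- jar: Bystander: small jar, 54 mm across, 70 mm high; origin at the centre of its underside. Leave it.
- brush: Bystander: hand brush lying on the bench. Leave it.
- hammer: Bystander: hammer lying on the bench. Leave it.
- last: Bystander: wooden shoe last, 235 mm long. Leave it.
Mind the look-alikes: they are no part of the job. Leave any green look-alike of the part that bears pointer_tip alone.

How it is judged (in metres and radians):
On the way, in this order (a step that is already met when the one before it is completed fails the run):
1. the first pattern hole stands under the pointer (within 5 mm) with the pin home and the cross slide at rest (horizontal distance between mark1 and pointer_tip below 0.005 m and value of joint plunger below 0.003 m and velocity of joint cross between -0.01 and 0.01 m/s), for 0.2 s.
2. the lock plunger is pulled up clear of the hole bar (value of joint plunger above 0.008 m), for 0.05 s.
At the end, for the whole second after the job is handed in: The second pattern hole stands under the pointer (within 5 mm level distance), the carriage is at rest in the next hole (index 0.026 to 0.034) with the pin home (plunger below 0.003), and the fingers still hold the knob (contact force above 2 N) (horizontal distance between mark2 and pointer_tip below 0.005 m and value of joint plunger below 0.003 m and value of joint index between 0.026 and 0.034 m and velocity of joint index between -0.01 and 0.01 m/s and contact force between the fingers and knob above 2 N); the arm keeps its last pose, push and grip.
It fails at once if a bystander is moved more than 25 mm (distance of any of tin, awl, spool, jar, brush, hammer, last from where it was at the start of the episode above 0.025 m).
It also fails if it takes over 51 s, if anything falls off the work surface, if the arm or the gripper's body presses on something with over 40 N, if the wrist force passes 120 N, or if a joint passes its speed limit or range.

## Robot

A 6-joint arm with a two-finger parallel gripper is mounted at the origin on the work surface. World frame = base frame: x ahead of the robot, y to its left, z up, the work surface at z = 0. Lengths are in mm, angles in rad, forces in N, time in s.
With the tool pointing down it reaches from about 350 to 875 mm from the base axis. Payload 4.2 kg.
Tool frame: the origin (TCP) lies midway between the tips of the shut fingers; the grasp point (between the pads) lies 19 mm behind it (arm.tcp_to_grasp is the distance from the TCP to the grasp point, in mm); z points along the fingers, y is the line along which they close (so a half turn about z gives the same grasp; the last joint's range is limited). The gripper opens to 85 mm and grips with 20 to 120 N. Pads are 22 mm wide; open, the fingers measure 114 mm over their backs; the gripper's body (76 mm by 85 mm) begins 54 mm behind the grasp point. The pads swing forward as they close: fully open they stand 13 mm farther back than shut.
Start: joints at [-1.035, 0.385, 0.008, 0, -1.194, -0.259], TCP at [170.816, -601.183, 231.312] pointing down, gripper open.
Joint ranges: [-3.14, 3.14], [-1.21, 2.06], [-1.07, 1.41], [-3.16, 2.05], [-2.99, -0.16], [-3.1, 3.1]. Speed limits (rad/s): [2.79, 2.79, 3.14, 3.14, 3.14, 3.14].

## Interface

Orientations are given as a unit quaternion [x, y, z, w].
In Python, from bench import arm, imaging, job, models gives the robot as it stands.
- The arm moves only by the tool arm_command, never from a script. Its argument "rows" is a list of rows, each an object with "grip": the opening, from 0 (shut) to 1 (fully open); "linear": the shift along the tool's x, y, z in mm, a list of three; "rot": the turn, a rotation vector about the tool's x, y, z in rad, a list of three. In form: [{"grip": grip, "linear": [tx, ty, tz], "rot": [rx, ry, rz]}, ...]. A call has 1 to 10 rows; each row is the pose to reach, as a shift and turn from the pose commanded when the call began, along the tool's axes at that moment; what a row does not reach only later rows make up. A row lasts 1/8 s, in which the tool goes at most 62.5 mm and 10.7 degrees, less where a joint would pass 70% of its speed; a pose out of reach is approached as far as the arm can. A call with a gripper value outside its range is refused whole. The fingers move at their own pace and stop on an object; the grip force is fixed at half the most. Time passes only in rows, so rows that repeat a pose let the fingers close. It gives the time, the measured TCP pose, the force, the opening and the grip force at its end, in the units of the state.
- arm.read_state(): the state, without advancing time (a new reading comes with each control period).
- imaging.get_image(name): name is "side" or "top" or "wrist"; returns a dict with "frame" (400x640x3 uint8, red, green, blue), "fx", "fy", "cx", "cy" (pixels), "k1" (the pictures are not rectified: a ray, as slopes to the right and down, at radius r is drawn at 1 + k1 r^2 times it, then the intrinsics apply), "extrinsics" (4x4, takes a point from world to camera coordinates); the wrist camera has in their place "T_tool_cam" (4x4, takes a point from camera to tool coordinates, whose origin is the TCP and whose axes are the flange's). Camera axes: x right, y down, z forward; pixel columns grow to the right and rows downward; lengths in mm; the calibration is good to about 2 mm. A picture is of the moment at which its call begins: read the wrist's pose just before it. There is no depth.
- job.job_done(): hands the job in; it is judged then, once.
Trained networks look in a picture, given as the dict that the camera call returned (one of the last four; its "shot" number tells which), for a name from the list of things; names that differ only in an ending like _2 or _b are one class to them, and where a whole thing is asked for, a point or a joint stands for the part that bears it (a point fixed in the world has none). Each returns a list of dicts, best first, with "score" (0 to 1); they miss things now and then, are a little off and sometimes report something else, mostly with a low value. They report only what shows in the picture. A call takes as long as a camera call. They do not tell look-alikes from the thing itself.
- models.spot_in(picture, query): "rect" ([left, top, right, bottom] in pixels, round what is visible of it).
- models.tip_of(picture, query): "pixel" ([column, row] in pixels: a listed point, or the origin of a listed thing).
The state is a dict: "clock": time; "joints": joint angles; "joint_vel": joint speeds; "joint_efforts": joint torques, N m; "position": TCP position; "ee_rot": TCP orientation; "contact_force": force on the tool from outside, world axes, zero at the start; "wrist_torque": the same for the moment, N m; "gripper_width": finger opening in mm; "grasp_force": force on a finger pad.
Only numpy, scipy, OpenCV 4.12 (cv2) and the standard library are available. Lean on these libraries where they do the work, as an engineer would, in place of code of your own. Each camera call takes 0.05 s, during which the arm holds its last target. There are 200 camera calls.

## Working session

There is one attempt and no reset: what is moved stays moved. The work goes in short steps, Python scripts to look and compute and a tool call to move; the robot and the scene stay as the last step left them, time stands still between calls to the robot, and variables do not carry over. Pictures are saved under pics/ and viewed, at most 10 in all, crops included, and the job is handed in when it is done.

Besides the shell and the picture viewer there is one more tool, called after "Call:" as name(argument=value, ...), one argument or row to a line, values as JSON. arm_command: Moves the arm, as the interface text tells. Its arguments: {"type":"object","properties":{"rows":{"type":"array"}},"required":["rows"]}

```bash
mkdir -p pics; ls
cat > h.py <<'E'
import numpy as np, cv2
from bench import arm, imaging, job, models
from scipy.spatial.transform import Rotation as R
def ext(p,st=None):
    if 'extrinsics' in p: return np.array(p['extrinsics'])
    T=np.eye(4);T[:3,:3]=R.from_quat(st['ee_rot']).as_matrix();T[:3,3]=st['position']
    return np.linalg.inv(T@np.array(p['T_tool_cam']))
def ray(p,px,st=None):
    d=np.array([(px[0]-p['cx'])/p['fx'],(px[1]-p['cy'])/p['fy']]);u=d.copy()
    for _ in range(20): u=d/(1+p['k1']*(u@u))
    E=ext(p,st);Rm=E[:3,:3];return -Rm.T@E[:3,3],Rm.T@np.array([u[0],u[1],1])
def atz(p,px,z,st=None):
    o,d=ray(p,px,st);return o+d*(z-o[2])/d[2]
def proj(p,X,st=None):
    c=ext(p,st)@np.append(X,1);u=c[:2]/c[2];u=u*(1+p['k1']*(u@u))
    return np.array([u[0]*p['fx']+p['cx'],u[1]*p['fy']+p['cy']])
def tri(obs):
    A=0;b=0
    for o,d in obs:
        d=d/np.linalg.norm(d);M=np.eye(3)-np.outer(d,d);A=A+M;b=b+M@o
    return np.linalg.solve(A,b)
def save(p,n): cv2.imwrite('pics/'+n,cv2.cvtColor(p['frame'],cv2.COLOR_RGB2BGR))
E
python3 - <<'E'
from h import *
Z=dict(cross_handle=65,knob=63,mark1=58,mark2=58,pointer_tip=70,base=0)
for c in('top','side'):
    p=imaging.get_image(c);save(p,c+'1.png')
    for q in Z:
        for r in models.tip_of(p,q)[:3]: print(c,q,np.round(r['pixel']),round(r['score'],2),atz(p,r['pixel'],Z[q]).round(1))
print(arm.read_state()['ee_rot'],arm.tcp_to_grasp, arm.read_state()['clock'])
E
```

```text
pics
top cross_handle [273. 231.] 0.87 [482.2 183.9  65. ]
top mark1 [303. 192.] 0.88 [603.  84.  58.]
top mark1 [299. 196.] 0.67 [590.3  98.6  58. ]
top mark2 [303. 192.] 0.88 [603.  84.  58.]
top mark2 [299. 196.] 0.67 [590.3  98.6  58. ]
top pointer_tip [431. 233.] 0.94 [ 444.3 -300.    70. ]
top pointer_tip [257. 317.] 0.92 [232.4 238.6  70. ]
top pointer_tip [399. 168.] 0.83 [ 658.2 -224.6   70. ]
top base [307. 202.] 0.92 [579.3  74.3   0. ]
side cross_handle [286. 248.] 0.72 [494.5 198.5  65. ]
side knob [323. 233.] 0.62 [474.7  75.6  63. ]
side knob [240. 264.] 0.62 [532.6 325.6  63. ]
side mark1 [295. 218.] 0.62 [589.7  82.9  58. ]
side mark1 [290. 219.] 0.59 [596.8  97.4  58. ]
side mark1 [291. 199.] 0.27 [674.1  25.5  58. ]
side mark2 [295. 218.] 0.62 [589.7  82.9  58. ]
side mark2 [290. 219.] 0.59 [596.8  97.4  58. ]
side mark2 [291. 199.] 0.27 [674.1  25.5  58. ]
side pointer_tip [189. 281.] 0.87 [561.2 457.   70. ]
side pointer_tip [346. 173.] 0.85 [ 652.1 -214.9   70. ]
side pointer_tip [288. 211.] 0.73 [617.5  86.5  70. ]
side base [300. 234.] 0.74 [575.2  76.6   0. ]
[-1.37981290e-01  9.90434833e-01 -6.05442055e-05  2.59664880e-05] 18.700000000000003 0.7
```

Run:
```python
import cv2
a=cv2.imread('pics/top1.png')[110:290,200:460];b=cv2.imread('pics/side1.png')[140:320,170:430]
cv2.imwrite('pics/c1.png',cv2.vconcat([cv2.resize(x,None,fx=1.66*1,fy=1.66,interpolation=2) if 0 else cv2.resize(x,(433,300),interpolation=2) for x in(a,b)]))
```

```text
(no output)
```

View pics/top1.png

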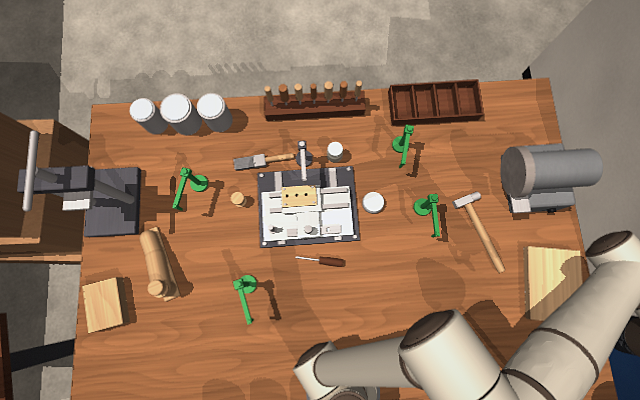

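View pics/c1.png

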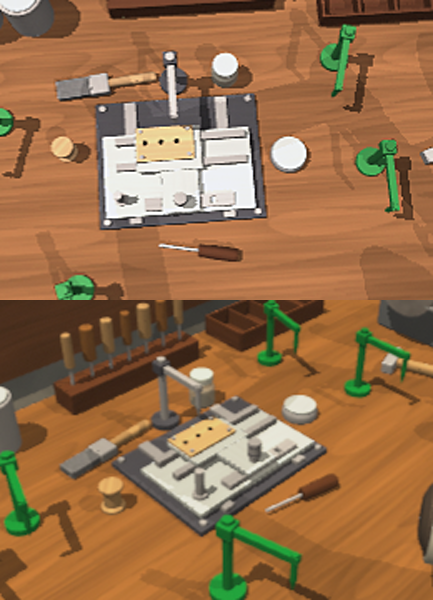

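The grey stand's pointer comes down near (304,178) in the top view. The other possible pointers are green, at (190,185), (245,300), (432,205) and (405,145), and I'm leaving those alone. The handle is at (273,231), the knob at (308,229), and the board holes lie around (290–303,193–196).

```bash
cat >> h.py <<'E'
def go(target,yaw=None,closing=None):
    """tool-frame linear & rot from current; closing: world xy angle of tool y axis"""
    st=arm.read_state();Rm=R.from_quat(st['ee_rot']).as_matrix()
    l=Rm.T@(np.array(target)-st['position'])
    rot=np.zeros(3)
    if closing is not None:
        ys=np.array([np.cos(closing),np.sin(closing),0]);z=np.array([0,0,-1.])
        for s in(1,-1):
            y=s*ys;M=np.stack([np.cross(y,z),y,z],1)
            rv=(R.from_matrix(Rm).inv()*R.from_matrix(M)).as_rotvec()
            print('go lin',l.round(1),'rot',rv.round(3), 'j6',round(st['joints'][5],2))
    else: print('go lin',l.round(1))
E
python3 - <<'E'
from h import *
p=imaging.get_image('top')
c=[atz(p,x,12) for x in((261,246),(357,240),(351,167),(257,171))]
print(np.round(c,0)); 
f=c[0]-c[1];b=c[3]-c[2]
for v in(f,b):print(np.degrees(np.arctan2(-v[0],v[1])),np.linalg.norm(v[:2]))
v=c[3]-c[0];print(np.degrees(np.arctan2(v[1],v[0])),np.linalg.norm(v))
w=imaging.get_image('wrist');print(np.round(w['T_tool_cam'],2),w['fx'])
print('knob',atz(p,(308,229),93))
go([440,90,330],closing=0.0)
E
```

```text
[[445. 229.  12.]
 [444. -78.  12.]
 [688. -79.  12.]
 [694. 235.  12.]]
-0.14372148413429436 307.39408796613156
-1.1392396542836467 313.4786640361877
1.315141264038251 249.68771822310822
[[-0.0000e+00 -9.5000e-01 -3.2000e-01  8.2520e+01]
 [ 1.0000e+00 -0.0000e+00  0.0000e+00 -1.4000e-01]
 [-0.0000e+00 -3.2000e-01  9.5000e-01 -1.4213e+02]
 [ 0.0000e+00  0.0000e+00  0.0000e+00  1.0000e+00]] 334.88879377012034
knob [478.07373865  73.87690805  93.        ]
go lin [-447.8  591.3  -98.7] rot [ 0.    -0.     1.848] j6 -0.26
go lin [-447.8  591.3  -98.7] rot [ 0.     0.    -1.294] j6 -0.26
```

Run:
```python
from h import *
go([540,30,320],closing=0.0)
```

```text
go lin [-527.6  506.3  -88.7] rot [ 0.    -0.     1.848] j6 -0.26
go lin [-527.6  506.3  -88.7] rot [ 0.     0.    -1.294] j6 -0.26
```

Call:
arm_command(
  rows=[
    {"grip":0.6,"linear":[0,0,-88],"rot":[0,0,0]},
    {"grip":0.6,"linear":[0,0,-88],"rot":[0,0,0]},
    {"grip":0.6,"linear":[-528,506,-88],"rot":[0,0,-1.294]},
    {"grip":0.6,"linear":[-528,506,-88],"rot":[0,0,-1.294]},
    {"grip":0.6,"linear":[-528,506,-88],"rot":[0,0,-1.294]},
    {"grip":0.6,"linear":[-528,506,-88],"rot":[0,0,-1.294]},
    {"grip":0.6,"linear":[-528,506,-88],"rot":[0,0,-1.294]},
    {"grip":0.6,"linear":[-528,506,-88],"rot":[0,0,-1.294]},
    {"grip":0.6,"linear":[-528,506,-88],"rot":[0,0,-1.294]},
    {"grip":0.6,"linear":[-528,506,-88],"rot":[0,0,-1.294]},
  ],
)

```text
clock: 2.05
position: [424.2, -167.8, 319.9]
ee_rot: [0.708, -0.707, 0.001, -0.0]
contact_force: [1.4, -1.3, 0.4]
gripper_width: 51.4
grasp_force: 0.0
```

Run:
```python
from h import *
go([540,30,320],closing=0.0)
```

```text
go lin [-197.7 -116.1   -0. ] rot [ 0.00e+00 -2.00e-03 -3.14e+00] j6 0.02
go lin [-197.7 -116.1   -0. ] rot [-0.001 -0.     0.001] j6 0.02
```

Call:
arm_command(
  rows=[
    {"grip":0.6,"linear":[-198,-116,0],"rot":[0,0,0]},
    {"grip":0.6,"linear":[-198,-116,0],"rot":[0,0,0]},
    {"grip":0.6,"linear":[-198,-116,0],"rot":[0,0,0]},
    {"grip":0.6,"linear":[-198,-116,0],"rot":[0,0,0]},
    {"grip":0.6,"linear":[-198,-116,0],"rot":[0,0,0]},
    {"grip":0.6,"linear":[-198,-116,0],"rot":[0,0,0]},
  ],
)

```text
clock: 2.8
position: [539.2, 28.0, 319.2]
ee_rot: [0.707, -0.707, -0.0, 0.0]
contact_force: [0.6, -1.2, -0.6]
gripper_width: 51.2
grasp_force: 0.0
```

Run:
```python
from h import *
Z=dict(cross_handle=65,knob=63,mark1=58,mark2=58,pointer_tip=70,base=0)
st=arm.read_state();print(st['position'],st['joint_vel'])
p=imaging.get_image('wrist');save(p,'w1.png')
for q in Z:
    for r in models.tip_of(p,q)[:3]: print(q,np.round(r['pixel'],1),round(r['score'],2),atz(p,r['pixel'],Z[q],st).round(1))
for r in models.spot_in(p,'knob')[:2]:print('knob',r)
```

```text
[539.19343664  27.99977863 319.22845886] [-0.01785715 -0.01418691 -0.00535723  0.00020695  0.0019135   0.00052529]
knob [363.3 194.6] 0.89 [475.9  75.6  63. ]
mark1 [267.3 191.3] 0.62 [596.6  72.8  58. ]
mark1 [272.8 215. ] 0.6 [590.9 104.9  58. ]
mark2 [267.3 191.3] 0.62 [596.6  72.8  58. ]
mark2 [272.8 215. ] 0.6 [590.9 104.9  58. ]
pointer_tip [245.9 193.5] 0.92 [621.3  71.8  70. ]
pointer_tip [538.2 315.8] 0.63 [218.  254.9  70. ]
base [295.3 180.1] 0.85 [564.2  74.2   0. ]
base [246.3 194.4] 0.6 [635.7  95.7   0. ]
knob {'rect': [352.7, 187.4, 373.0, 209.5], 'score': 0.73}
knob {'rect': [353.7, 185.0, 376.9, 213.6], 'score': 0.66}
```

View pics/w1.png

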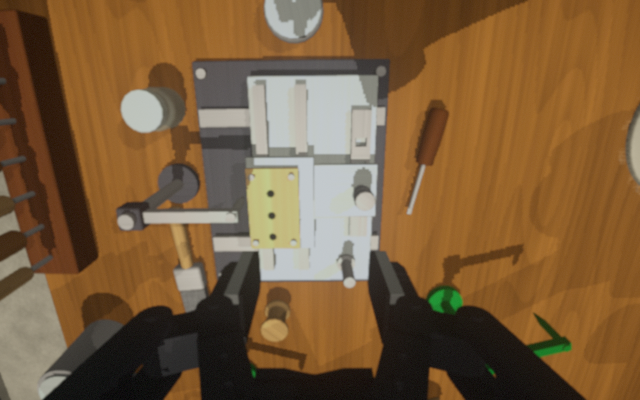

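Run:
```python
import cv2
a=cv2.imread('pics/w1.png')[160:290,215:385]
cv2.imwrite('pics/c2.png',cv2.resize(a,None,fx=4.5,fy=4.5,interpolation=2))
from h import *
st=arm.read_state();p=imaging.get_image('wrist')
for a in((270,193.3),(271.3,215.2),(273,237.2)):print(atz(p,a,58,st).round(1))
print(atz(p,(352,261),20,st),)
c=[atz(p,x,12,st).round() for x in((194,61),(390,61))];print(c)
```

```text
[593.8  75.3  58. ]
[593.4 105.1  58. ]
[592.4 136.4  58. ]
[481.63260034 193.35952472  20.        ]
[array([689., -85.,  12.]), array([443., -84.,  12.])]
```

View pics/c2.png

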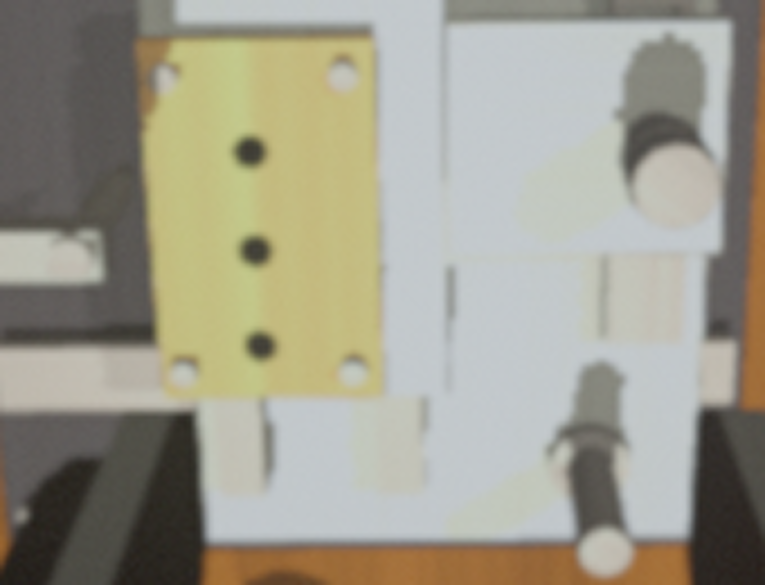

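Run:
```python
from h import *
st=arm.read_state();p=imaging.get_image('wrist');print(st['position'])
print('holes',[atz(p,a,58,st).round(1) for a in((270.6,193.8),(271.9,215.6),(272.8,236.9))])
print('handle',atz(p,(349.4,282.2),85,st),'knob',atz(p,(365,201.6),93,st))
print('armend',atz(p,(237.9,217.1),138,st),'armcl far',atz(p,(150,216.5),138,st))
for X in((621.3,71.8),(626,77)): print([proj(p,np.array([*X,z]),st).round(1) for z in(70,85,126,138)])
f=p['frame'][180:240,215:275];f=np.clip(f.astype(float)*2.0,0,255).astype('uint8')
cv2.imwrite('pics/c3.png',cv2.cvtColor(cv2.resize(f,None,fx=10,fy=10,interpolation=2),4))
t=imaging.get_image('top');
print([ (r['pixel'],r['score']) for r in models.tip_of(t,'pointer_tip')])
s=imaging.get_image('side');print([ (r['pixel'],r['score'],atz(s,r['pixel'],70)) for r in models.tip_of(s,'pointer_tip')])
```

```text
[539.39134095  27.84591247 319.55045919]
holes [array([593.1,  76.1,  58. ]), array([592.7, 105.8,  58. ]), array([592.7, 136.1,  58. ])]
handle [492.20472162 188.11168622  85.        ] knob [478.6299803   74.49161305  93.        ]
armend [617.37300236  75.81579433 138.        ] armcl far [709.78637714  75.20060447 138.        ]
[array([246.4, 193.5]), array([243.9, 197.3]), array([236.4, 209.4]), array([233.8, 213.5])]
[array([242.8, 197.5]), array([240.3, 201.5]), array([232.4, 214. ]), array([229.7, 218.2])]
[([428.7, 237.4], 0.85), ([184.8, 209.0], 0.78), ([398.4, 167.9], 0.77)]
[([285.5, 207.4], 0.96, array([637.96658527,  78.80111111,  70.        ])), ([188.8, 278.5], 0.95, array([567.91164598, 453.20298018,  70.        ])), ([347.0, 173.3], 0.85, array([ 649.46073845, -217.81879402,   70.        ])), ([343.7, 315.2], 0.78, array([225.5043561 , 255.78217911,  70.        ])), ([410.0, 187.2], 0.59, array([ 441.75699295, -306.62028037,   70.        ])), ([322.1, 231.2], 0.44, array([475.44640043,  78.30940809,  70.        ])), ([289.2, 218.8], 0.41, array([585.1983543 , 108.99426166,  70.        ]))]
```

View pics/c3.png

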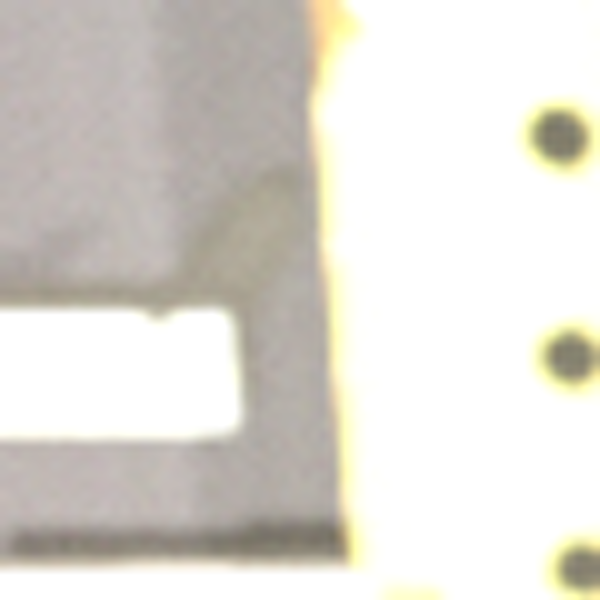

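Run:
```python
from h import *
go([492,188,150]);go([492,188,47])
```

```text
go lin [-159.8   47.5  169.3]
go lin [-159.8   47.5  272.3]
```

Call:
arm_command(
  rows=[
    {"grip":0.6,"linear":[-60,18,0],"rot":[0,0,0]},
    {"grip":0.6,"linear":[-120,36,10],"rot":[0,0,0]},
    {"grip":0.6,"linear":[-160,47.5,50],"rot":[0,0,0]},
    {"grip":0.6,"linear":[-160,47.5,110],"rot":[0,0,0]},
    {"grip":0.6,"linear":[-160,47.5,150],"rot":[0,0,0]},
    {"grip":0.6,"linear":[-160,47.5,170],"rot":[0,0,0]},
    {"grip":0.6,"linear":[-160,47.5,170],"rot":[0,0,0]},
  ],
)

```text
clock: 4.38
position: [491.2, 187.8, 147.8]
ee_rot: [0.707, -0.707, -0.0, 0.002]
contact_force: [-0.1, -0.3, 1.0]
gripper_width: 50.9
grasp_force: 0.0
```

Run:
```python
from h import *
st=arm.read_state();p=imaging.get_image('wrist');save(p,'w2.png');print(st['position'])
print('pred top',proj(p,[492,188,85],st),'collar',proj(p,[492,188,36],st))
for r in models.tip_of(p,'cross_handle')[:2]:print(r,atz(p,r['pixel'],65,st))
for r in models.spot_in(p,'cross_handle')[:2]:print(r)
go([492,188,47])
```

```text
[491.19323973 187.76186655 147.76612821]
pred top [310.52285224 217.16824075] collar [310.88187272 194.38520768]
{'pixel': [311.1, 207.9], 'score': 0.97} [491.70630858 188.83700554  65.        ]
{'rect': [101.5, 0.4, 362.9, 229.6], 'score': 0.8}
{'rect': [98.1, 2.3, 364.5, 160.0], 'score': 0.38}
go lin [  0.9   1.1 103.6]
```

View pics/w2.png

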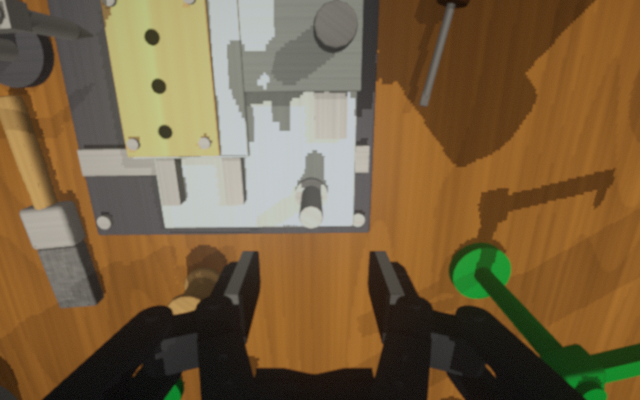

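Call:
arm_command(
  rows=[
    {"grip":0.6,"linear":[0.5,0.5,40],"rot":[0,0,0]},
    {"grip":0.6,"linear":[0.5,0.5,80],"rot":[0,0,0]},
    {"grip":0.6,"linear":[0.5,0.5,102],"rot":[0,0,0]},
    {"grip":0.6,"linear":[0.5,0.5,102],"rot":[0,0,0]},
    {"grip":0.1,"linear":[0.5,0.5,102],"rot":[0,0,0]},
    {"grip":0.1,"linear":[0.5,0.5,102],"rot":[0,0,0]},
    {"grip":0.1,"linear":[0.5,0.5,102],"rot":[0,0,0]},
    {"grip":0.1,"linear":[0.5,0.5,102],"rot":[0,0,0]},
  ],
)

```text
clock: 5.52
position: [492.9, 188.5, 49.1]
ee_rot: [0.707, -0.707, 0.001, -0.002]
contact_force: [0.3, -1.1, 6.2]
gripper_width: 13.9
grasp_force: 58.4
```

Run:
```python
from h import *
st=arm.read_state();p=imaging.get_image('wrist');save(p,'w3.png');print(st['position'],st['gripper_width'],st['grasp_force'],st['contact_force'])
st0=dict(position=np.array([491.2,187.76,147.77]),ee_rot=np.array([.7071,-.7071,0,.002])) 
print('from w2: tip',atz(p,(92,35),70,st0),'m1',atz(p,(152,37),58,st0),atz(p,(158.5,86.5),58,st0),atz(p,(165.5,132),58,st0))
```

```text
[492.86596555 188.49769024  49.13510157] 13.926315770914899 58.41507375240326 [ 0.25080874 -1.11812193  6.17315307]
from w2: tip [624.26910473  75.38295107  70.        ] m1 [592.84217973  75.46604511  58.        ] [592.73037495 105.65390926  58.        ] [592.02479538 135.60113693  58.        ]
```

Call:
arm_command(
  rows=[
    {"grip":0.1,"linear":[0,-4,0],"rot":[0,0,0]},
    {"grip":0.1,"linear":[0,-10,0],"rot":[0,0,0]},
    {"grip":0.1,"linear":[0,-16,0],"rot":[0,0,0]},
    {"grip":0.1,"linear":[0,-22,0],"rot":[0,0,0]},
    {"grip":0.1,"linear":[0,-27,0],"rot":[0,0,0]},
    {"grip":0.1,"linear":[0,-30.5,0],"rot":[0,0,0]},
    {"grip":0.1,"linear":[0,-30.5,0],"rot":[0,0,0]},
    {"grip":0.1,"linear":[0,-30.5,0],"rot":[0,0,0]},
    {"grip":0.1,"linear":[0,-30.5,0],"rot":[0,0,0]},
  ],
)

```text
clock: 6.7
position: [522.5, 188.8, 49.1]
ee_rot: [0.707, -0.707, 0.0, -0.001]
contact_force: [-3.1, 2.2, 7.8]
gripper_width: 14.5
grasp_force: 58.8
```

Run:
```python
from h import *
st=arm.read_state();p=imaging.get_image('wrist');save(p,'w4.png');print(st['position'],st['ee_rot'],st['gripper_width'])
print('tip pred',proj(p,[624.4,76,70],st),'handle',proj(p,[522,188,65],st))
for q,z in(('pointer_tip',70),('mark1',58),('mark2',58)):
    for r in models.tip_of(p,q)[:3]:print(q,np.round(r['pixel'],1),r['score'],atz(p,r['pixel'],z,st))
# dark blobs on board
for c in('top','side'):
    t=imaging.get_image(c)
    for q,z in(('pointer_tip',70),('mark1',58),('mark2',58),('cross_handle',65)):
        for r in models.tip_of(t,q)[:3]:
            X=atz(t,r['pixel'],z)
            if np.linalg.norm(X[:2]-[610,90])<170:print(c,q,np.round(r['pixel'],1),round(r['score'],2),X)
```

```text
[522.5012439  188.76684616  49.12237211] [ 7.07259263e-01 -7.06952927e-01  7.55678626e-05 -1.37391391e-03] 14.52220458281087
tip pred [-1.19815169 -9.85535654] handle [312.27351946 282.11192174]
mark1 [53.4 83.6] 0.59 [621.47008959 105.40729422  58.        ]
mark2 [53.4 83.6] 0.59 [621.47008959 105.40729422  58.        ]
top pointer_tip [301.4 184.8] 0.91 [622.50354181  87.43156349  70.        ]
top mark1 [305.9 180.6] 0.91 [638.46177507  72.85536604  58.        ]
top mark1 [297.4 188. ] 0.87 [615.92783044 101.14986716  58.        ]
top mark2 [305.9 180.6] 0.91 [638.46177507  72.85536604  58.        ]
top mark2 [297.4 188. ] 0.87 [615.92783044 101.14986716  58.        ]
top cross_handle [273.1 221.6] 0.64 [511.97585326 181.30910091  65.        ]
side mark1 [287.4 213. ] 0.97 [624.08501841  83.31390526  58.        ]
side mark1 [282.7 218. ] 0.86 [614.12140981 110.72607853  58.        ]
side mark2 [287.4 213. ] 0.97 [624.08501841  83.31390526  58.        ]
side mark2 [282.7 218. ] 0.86 [614.12140981 110.72607853  58.        ]
side cross_handle [279.1 243.8] 0.75 [521.64049413 200.9812444   65.        ]
side cross_handle [283.9 214.5] 0.24 [618.02430281 102.33986134  65.        ]
```

View pics/w4.png

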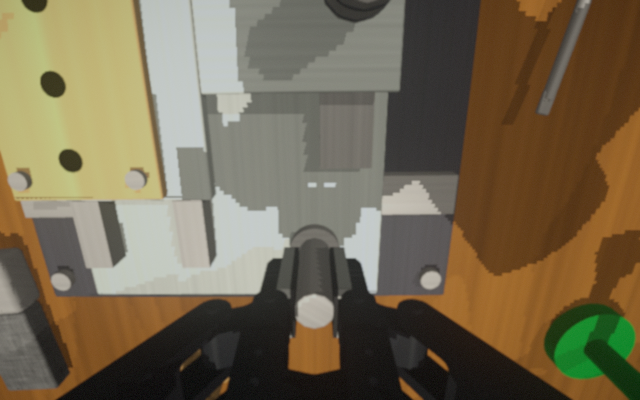

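Call:
arm_command(
  rows=[
    {"grip":0.1,"linear":[0,-1.7,0],"rot":[0,0,0]},
    {"grip":0.1,"linear":[0,-1.7,0],"rot":[0,0,0]},
    {"grip":0.1,"linear":[0,-1.7,0],"rot":[0,0,0]},
    {"grip":0.1,"linear":[0,-1.7,0],"rot":[0,0,0]},
    {"grip":0.1,"linear":[0,-1.7,0],"rot":[0,0,0]},
    {"grip":0.6,"linear":[0,-1.7,0],"rot":[0,0,0]},
    {"grip":0.6,"linear":[0,-1.7,0],"rot":[0,0,0]},
    {"grip":0.6,"linear":[0,-1.7,-30],"rot":[0,0,0]},
    {"grip":0.6,"linear":[0,-1.7,-70],"rot":[0,0,0]},
    {"grip":0.6,"linear":[0,-1.7,-130],"rot":[0,0,0]},
  ],
)

```text
clock: 8.65
position: [522.5, 186.9, 176.7]
ee_rot: [-0.707, 0.707, 0.001, -0.003]
contact_force: [0.8, 0.3, 0.0]
gripper_width: 51.3
grasp_force: 0.0
```

Run:
```python
from h import *
print(arm.read_state()['position'])
go([530,90,230])
go([530,120,230])
```

```text
[522.54138317 186.88969985 176.66348002]
go lin [ 97.   -7.3 -53.1]
go lin [ 67.   -7.3 -53.2]
```

Call:
arm_command(
  rows=[
    {"grip":0.6,"linear":[0,0,-53],"rot":[0,0,0]},
    {"grip":0.6,"linear":[50,-7,-53],"rot":[0,0,0]},
    {"grip":0.6,"linear":[97,-7,-53],"rot":[0,0,0]},
    {"grip":0.6,"linear":[97,-7,-53],"rot":[0,0,0]},
    {"grip":0.6,"linear":[97,-7,-53],"rot":[0,0,0]},
  ],
)

```text
clock: 9.28
position: [530.7, 90.6, 230.1]
ee_rot: [-0.707, 0.707, 0.0, -0.0]
contact_force: [0.4, 0.1, -0.4]
gripper_width: 51.2
grasp_force: 0.0
```

Run:
```python
from h import *
st=arm.read_state();p=imaging.get_image('wrist');save(p,'w5.png');print(st['position'],st['ee_rot'])
a=proj(p,[624.4,76,70],st);print('tip pred',a)
for q,z in(('pointer_tip',70),('mark1',58),('mark2',58),('knob',63)):
    for r in models.tip_of(p,q)[:3]:print(q,np.round(r['pixel'],1),r['score'],atz(p,r['pixel'],z,st))
x,y=a.astype(int);x0=max(x-60,0);y0=max(y-60,0);print(x0,y0)
f=p['frame'][y0:y0+120,x0:x0+260]
cv2.imwrite('pics/c5.png',cv2.cvtColor(cv2.resize(f,None,fx=3,fy=3,interpolation=2),4))
```

```text
[530.74919613  90.63586437 230.11554913] [-7.06885651e-01  7.07327835e-01  6.51160756e-05 -7.04231444e-05]
tip pred [210.96068161 162.69371459]
pointer_tip [210.8 160.1] 0.65 [624.3137631   73.56648545  70.        ]
pointer_tip [590.4 318.8] 0.63 [221.41766759 252.7684477   70.        ]
pointer_tip [217.6 191.5] 0.16 [620.78290102 103.85657501  70.        ]
mark1 [211.6 159.5] 0.89 [627.24880287  75.55439578  58.        ]
mark1 [218.7 188.8] 0.64 [623.06122086 104.84738284  58.        ]
mark2 [211.6 159.5] 0.89 [627.24880287  75.55439578  58.        ]
mark2 [218.7 188.8] 0.64 [623.06122086 104.84738284  58.        ]
knob [336.5 159.4] 0.64 [508.2357824   74.59577601  63.        ]
150 102
```

View pics/c5.png

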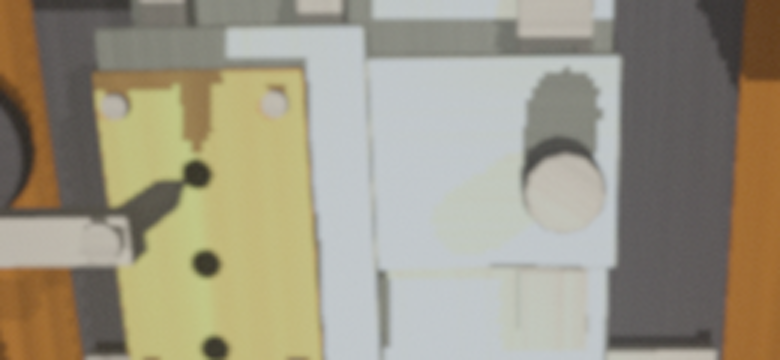

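Run:
```python
from h import *
st=arm.read_state();p=imaging.get_image('wrist')
print('tip',atz(p,(211.3,162.7),70,st),'m1',atz(p,(215.6,160.0),58,st),'m2',atz(p,(218.7,189.7),58,st),'knob',atz(p,(338.3,165.8),93,st))
go([508.5,75,130],closing=np.pi/2)
```

```text
tip [624.08947202  77.11491019  70.        ] m1 [623.45312906  77.1575863   58.        ] m2 [623.09093626 106.87634152  58.        ] knob [508.67554313  74.66125341  93.        ]
go lin [ 16.5  22.2 100.1] rot [ 0.    -0.     1.572] j6 -0.47
go lin [ 16.5  22.2 100.1] rot [ 0.    0.   -1.57] j6 -0.47
```

Call:
arm_command(
  rows=[
    {"grip":0.7,"linear":[16,22,0],"rot":[0,0,0.18]},
    {"grip":0.7,"linear":[16,22,0],"rot":[0,0,0.36]},
    {"grip":0.7,"linear":[16,22,20],"rot":[0,0,0.54]},
    {"grip":0.7,"linear":[16,22,40],"rot":[0,0,0.72]},
    {"grip":0.7,"linear":[16,22,60],"rot":[0,0,0.9]},
    {"grip":0.7,"linear":[16,22,80],"rot":[0,0,1.08]},
    {"grip":0.7,"linear":[16,22,100],"rot":[0,0,1.26]},
    {"grip":0.7,"linear":[16,22,100],"rot":[0,0,1.44]},
    {"grip":0.7,"linear":[16,22,100],"rot":[0,0,1.571]},
    {"grip":0.7,"linear":[16,22,100],"rot":[0,0,1.571]},
  ],
)

```text
clock: 10.82
position: [508.8, 75.2, 130.2]
ee_rot: [-0.001, 1.0, -0.0, -0.0]
contact_force: [0.5, 0.4, 0.1]
gripper_width: 59.7
grasp_force: 0.0
```

Run:
```python
from h import *
st=arm.read_state();p=imaging.get_image('wrist');print(st['position'],st['ee_rot'])
f=p['frame'];save(p,'w6.png')
print(models.tip_of(p,'knob')[:1],[r['rect'] for r in models.spot_in(p,'knob')[:2]])
print(proj(p,[508.7,75.5,63],st),proj(p,[508.7,75.5,93],st))
for r in models.tip_of(p,'knob')[:1]:print(atz(p,r['pixel'],63,st))
go([508.5,75.3,62])
```

```text
[508.80105636  75.15765052 130.21724532] [-9.96804541e-04  9.99999502e-01 -3.06012054e-05 -4.07683792e-05]
[{'pixel': [313.3, 216.5], 'score': 0.82}] [[293.5, 199.1, 333.9, 252.2]]
[314.74312417 215.19842936] [314.92398704 233.9537643 ]
[509.63977434  74.53314325  63.        ]
go lin [ 0.3  0.4 68.4]
```

Measured knob position agrees with the prediction, so I'll descend and grip.

Call:
arm_command(
  rows=[
    {"grip":0.7,"linear":[-0.3,0,25],"rot":[0,0,0]},
    {"grip":0.7,"linear":[-0.3,0,50],"rot":[0,0,0]},
    {"grip":0.7,"linear":[-0.3,0,67],"rot":[0,0,0]},
    {"grip":0.7,"linear":[-0.3,0,67],"rot":[0,0,0]},
    {"grip":0.2,"linear":[-0.3,0,67],"rot":[0,0,0]},
    {"grip":0.2,"linear":[-0.3,0,67],"rot":[0,0,0]},
    {"grip":0.2,"linear":[-0.3,0,67],"rot":[0,0,0]},
    {"grip":0.2,"linear":[-0.3,0,67],"rot":[0,0,0]},
  ],
)

```text
clock: 12.02
position: [509.7, 75.0, 64.5]
ee_rot: [-0.0, 1.0, 0.0, 0.001]
contact_force: [-0.7, -0.4, 5.7]
gripper_width: 22.0
grasp_force: 58.6
```

Call:
arm_command(
  rows=[
    {"grip":0.2,"linear":[0,0,-4],"rot":[0,0,0]},
    {"grip":0.2,"linear":[0,0,-8],"rot":[0,0,0]},
    {"grip":0.2,"linear":[0,0,-12.5],"rot":[0,0,0]},
    {"grip":0.2,"linear":[0,0,-12.5],"rot":[0,0,0]},
    {"grip":0.2,"linear":[0,0,-12.5],"rot":[0,0,0]},
  ],
)

```text
clock: 12.65
position: [509.4, 74.9, 75.7]
ee_rot: [0.0, 1.0, 0.0, 0.0]
contact_force: [5.0, 0.9, -7.7]
gripper_width: 22.4
grasp_force: 59.0
```

Call:
arm_command(
  rows=[
    {"grip":0.2,"linear":[0,-3,-1],"rot":[0,0,0]},
    {"grip":0.2,"linear":[0,-8,-1],"rot":[0,0,0]},
    {"grip":0.2,"linear":[0,-14,-1],"rot":[0,0,0]},
    {"grip":0.2,"linear":[0,-20,-1],"rot":[0,0,0]},
    {"grip":0.2,"linear":[0,-26,-1],"rot":[0,0,0]},
    {"grip":0.2,"linear":[0,-30,-1],"rot":[0,0,0]},
    {"grip":0.2,"linear":[0,-30,-1],"rot":[0,0,0]},
    {"grip":0.2,"linear":[0,-30,-1],"rot":[0,0,0]},
  ],
)

```text
clock: 13.65
position: [509.2, 44.7, 76.6]
ee_rot: [0.0, 1.0, 0.0, 0.0]
contact_force: [6.1, -0.2, -8.1]
gripper_width: 22.5
grasp_force: 59.1
```

Call:
arm_command(
  rows=[
    {"grip":0.2,"linear":[0,0,4],"rot":[0,0,0]},
    {"grip":0.2,"linear":[0,0,8],"rot":[0,0,0]},
    {"grip":0.2,"linear":[0,0,11],"rot":[0,0,0]},
    {"grip":0.2,"linear":[0,0,13.5],"rot":[0,0,0]},
    {"grip":0.2,"linear":[0,0,13.5],"rot":[0,0,0]},
    {"grip":0.2,"linear":[0,0,13.5],"rot":[0,0,0]},
  ],
)

```text
clock: 14.4
position: [509.3, 44.7, 64.5]
ee_rot: [-0.0, 1.0, -0.0, 0.0]
contact_force: [1.2, -1.6, 6.7]
gripper_width: 22.2
grasp_force: 60.5
```

Run:
```python
from h import *
st=arm.read_state();print(st['position'],st['contact_force'],st['grasp_force'],st['gripper_width'])
p=imaging.get_image('wrist');save(p,'w7.png')
for q,z in(('mark1',58),('mark2',58),('pointer_tip',70)):
    for r in models.tip_of(p,q)[:3]:print(q,np.round(r['pixel'],1),round(r['score'],2),atz(p,r['pixel'],z,st).round(1))
print('pred',proj(p,[624.2,76.7,70],st),proj(p,[624,77,58],st))
```

```text
[509.29539775  44.71770343  64.48333722] [ 1.1870703  -1.5759704   6.66741053] 60.46201229095459 22.21695832974506
pred [369.16602265 444.10855899] [366.69710425 424.53021058]
```

View pics/w7.png

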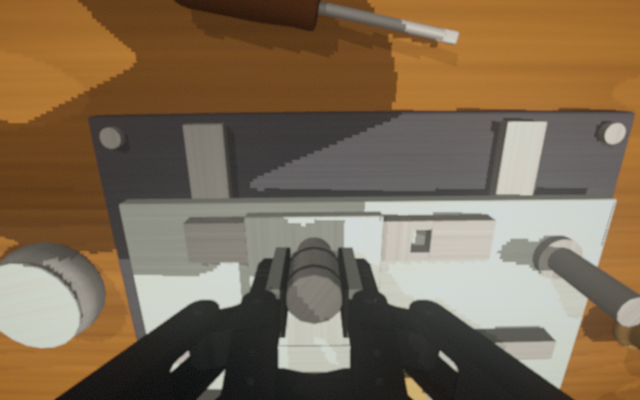

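Call:
arm_command(
  rows=[
    {"grip":0.2,"linear":[0,0,1],"rot":[0,0,0]},
    {"grip":0.2,"linear":[0,0,1],"rot":[0,0,0]},
    {"grip":0.2,"linear":[0,0,1],"rot":[0,0,0]},
  ],
)

```text
clock: 14.98
position: [509.4, 44.7, 64.4]
ee_rot: [-0.0, 1.0, -0.0, 0.001]
contact_force: [-1.8, -0.3, 12.2]
gripper_width: 22.5
grasp_force: 61.1
```

Run:
```python
from h import *
p=imaging.get_image('side')
x,y=proj(p,[624,77,64]).astype(int);print(x,y, proj(p,[624.2,76.7,70]),proj(p,[624,77,58]))
for r in models.tip_of(p,'mark2')[:3]:print(r['pixel'],r['score'],atz(p,r['pixel'],58))
cv2.imwrite('pics/c8.png',cv2.cvtColor(cv2.resize(p['frame'][y-40:y+40,x-55:x+55],None,fx=7,fy=7,interpolation=2),4))
```

```text
288 210 [288.88673284 209.01236171] [288.95658786 212.2006606 ]
[296.0, 211.3] 0.85 [612.62870534  57.696556    58.        ]
[288.1, 213.8] 0.76 [619.40015095  84.46128105  58.        ]
[234.5, 260.6] 0.61 [556.19678507 326.75845437  58.        ]
```

View pics/c8.png

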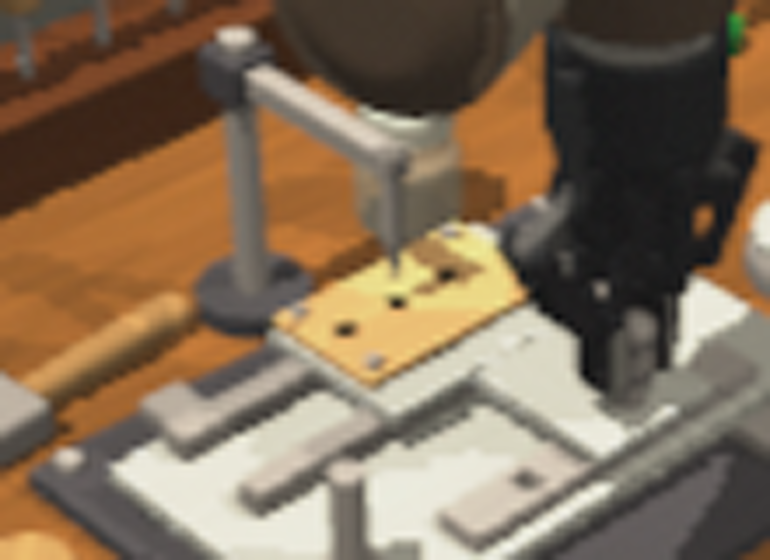

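The middle hole at (398,302) sits directly below the pointer tip at (396,275) in this crop. The extra downward press met a firm stop, so the pin is home. I'm handing it in.

```bash
python3 -c "
from bench import job
print(job.job_done())"
```

```text
the job is handed in; nothing more can be done
None
```

I handed the job in at about 15 s on the clock: the second pattern hole is under the pointer, the lock pin is home in the next hole, and the gripper still holds the knob. No verdict came back, so these rest on my own camera and force checks.

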